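Lock the height stop of the film copying stage

TASK

On the film copying stage, run the red hexagon lock nut clockwise down the threaded stud onto the brass set nut and tighten it there until it takes about 0.3 N m more torque than it did running free (never as much as 0.6 N m more, which would crush the seat), then let go so that it stays locked. The brass set nut holds the film height: it must not be turned. Leave the film canister, the loupe and the lens cap where they are.

Things in the scene. Friction and masses are not known exactly. Their poses are not given: they have to be found in the camera images.
- stage: Film copying stage, fixed to the desk: aluminium frame on rubber feet, white deck 300 x 240 mm with its top 85 mm above the desk, a black film carrier (39 mm high, 90 mm or more from the stud) on its +x half, an upright steel stud on its -x half at x = -75, y = +45 mm. Origin: under its centre, on the desk; z up.
- stud_top (a point): Centre of the top of the vertical threaded steel stud, 70 mm above the deck. The stud is 16 mm across. Right-hand thread, 8 mm of travel per turn: clockwise seen from above drives a nut down.
- lock_nut: Red hexagon lock nut, silver top, on the stud: 32 mm across flats (37 over corners), 18 mm high; a black 25 mm collar under it enters the set nut. Origin: on the stud's axis at the hexagon's underside, z up. Two flats face its own +x and -x, the rest follow every 60 degrees. Starts 7.5 to 8.7 mm above the set nut's top; moves only along the thread. Running free takes 0.3 N m (friction ring).
- set_nut: Round knurled brass set nut: 28 mm across, 14 mm high, 1.2 N m to turn. Origin: on the stud's axis at its underside. Its springy seat is inside, out of sight: the lock nut meets it after 0.35 to 0.8 turn, 1 to 6 mm still open between hexagon and brass, so feel for it. Then torque climbs by about 1.9 N m per radian. At a standstill friction may hide up to 0.3 N m either way: compare like moves.
- set_mark (a point): White mark on the rim of the set nut, 14 mm from the stud's axis, 7 mm above the set nut's underside; it shows whether the set nut has been turned.
- canister: Bystander: black film canister with grey lid, 33 mm across, 52 mm high, loose on the deck. Origin: centre of its underside.
- loupe: Bystander: dark steel loupe, 44 mm across, 50 mm high, loose on the desk. Origin: centre of its underside.
- lens_cap: Bystander: black lens cap, 58 mm across, 9 mm thick, loose on the desk. Origin: centre of its underside.

How it is judged (in metres and radians):
On the way, in this order (a step that is already met when the one before it is completed fails the run):
1. the lock nut is run down to within 6.2 mm of the set nut's top (z of lock_nut in the frame of set_nut below 0.0202 m), for 0.1 s.
2. the lock nut is tightened against the set nut: they load each other with more than 13 N (0.1 N m at 7.5 mm radius) (contact force between lock_nut and set_nut above 13 N), for 0.3 s.
At the end, for the whole second after the job is handed in: Released and still, the lock nut stays locked on the set nut: the load left between them, at their 7.5 mm contact radius, is 13 to 90 N (0.1 to 0.68 N m), the set nut's mark is within 3 mm of where it was, and the canister, loupe and lens cap are within 20 mm of where they stood (contact force between lock_nut and set_nut between 13 and 90 N and angular speed of lock_nut below 0.1 rad/s and distance of set_mark from where it was at the start of the episode below 0.003 m and distance of each of canister, loupe, lens_cap from where it was at the start of the episode below 0.02 m); the robot touches nothing.
It fails at once if overtightened: the nuts load each other with more than 90 N (0.68 N m above the free torque) (contact force between lock_nut and set_nut above 90 N).
It fails at once if the set nut is turned (its mark moves more than 4 mm) (distance of set_mark from where it was at the start of the episode above 0.004 m).
It fails at once if a bystander is pushed more than 30 mm (distance of any of canister, loupe, lens_cap from where it was at the start of the episode above 0.03 m).
It also fails if it takes over 64 s, if anything falls off the work surface, if the arm or the gripper's body presses on something with over 40 N, if the wrist force passes 120 N, or if a joint passes its speed limit or range.

ROBOT

A 6-joint arm with a two-finger parallel gripper is mounted at the origin on the work surface. World frame = base frame: x ahead of the robot, y to its left, z up, the work surface at z = 0. Lengths are in m, angles in degrees, forces in N, time in s.
With the tool pointing down it reaches from about 0.275 to 0.825 m from the base axis. Payload 4.9 kg.
Tool frame: the origin (TCP) lies at the very end of the fingers, on their centre line; the grasp point (between the pads) lies 19 mm behind it (grip_depth is the z of the grasp point in the tool frame, in m); z points along the fingers, x is the direction in which the jaws open and shut, and the axes are right-handed (so a half turn about z gives the same grasp; the last joint's range is limited). The gripper opens to 85 mm and grips with 20 to 120 N. Pads are 22 mm wide; open, the fingers measure 114 mm over their backs; the gripper's body (76 mm by 85 mm) begins 54 mm behind the grasp point. The pads swing forward as they close: fully open they stand 13 mm farther back than shut.
Start: joints at [69.374, 18.69, -11.035, 60.275, 0, 82.311], TCP at [0.123, 0.536, 0.231] pointing down, gripper open.
Joint ranges: [-152.03, 152.03], [-55.5, 102.48], [-74.3, 77.21], [-110.64, 120.58], [-84.22, 78.4], [-180, 180]. Speed limits (degrees/s): [147.25, 147.25, 180, 180, 180, 180].

INTERFACE

Orientations are given as a 3x3 rotation matrix whose columns are the frame's x, y, z axes.
In Python, from plant import * gives the robot as it stands. The module is installed in compiled form; this text tells all that it offers.
- The arm moves only by the shell command python3 -m inch 'ROWS' [OPENING] [FORCE]. ROWS is JSON, a list of rows, each an object of numbers: "tx", "ty", "tz": the shift along the world's x, y, z in m; "yaw": the turn about the world's z in rad. In form: [{"tx": .., "ty": .., "tz": .., "yaw": ..}, ...]. A call has 1 to 10 rows; each row shifts and turns the commanded pose from where the row before left it; what a row does not reach is not made up. A row lasts 1/10 s, in which the tool goes at most 50 mm and 8.59 degrees, less where a joint would pass 70% of its speed; a pose out of reach is approached as far as the arm can. A call with a gripper value outside its range is refused whole. OPENING is the finger opening in m, from 0 to 0.0854, set as the call begins (- or left out, the last holds). The fingers move at their own pace and stop on an object; FORCE is the grip in N (left out, the last holds). Time passes only in rows, so rows that do not move let the fingers close. It gives the time, the measured TCP pose, the force and the opening at its end, in the units of the state.
- sense(): the state, without advancing time (a new reading comes with each control period).
- snapshot(name): name is "scene" or "top" or "wrist"; returns the picture (384x512x3 uint8, red, green, blue); there is no depth.
- camera_model(name): a dict with "K" (3x3 intrinsics, pixels), "position" and "attitude" of the camera in the world. Camera axes: x right, y up, looking along -z (the intrinsics and any distortion apply to the point x, -y, -z); pixel columns grow to the right and rows downward; lengths in m; the calibration is good to about 2 mm. A picture is of the moment at which its call begins: read the wrist's pose just before it. camera_model takes no time and is no camera call; for the wrist camera it gives the pose at the moment of the call.
- finish_job(): hands the job in, once; it reports no verdict.
The state is a dict: "time_s": time; "joints": joint angles; "qvel": joint speeds; "joint_efforts": joint torques, N m; "position": TCP position; "eef_rot": TCP orientation; "force": force on the tool from outside, world axes, zero at the start; "torque": the same for the moment, N m; "width": finger opening in m.
Only numpy, scipy, OpenCV 4.12 (cv2) and the standard library are available. Lean on these libraries where they do the work, as an engineer would, in place of code of your own. Each camera call takes 0.05 s, during which the arm holds its last target.

## Working session

There is one attempt and no reset: what is moved stays moved. The work goes in short steps, Python scripts to look and compute and a shell command to move; the robot and the scene stay as the last step left them, time stands still between calls to the robot, and variables do not carry over. Pictures are saved under pics/ and viewed, and the job is handed in when it is done.

```bash
mkdir -p pics
python3 - <<'E'
from plant import *
import cv2,numpy as np
s=sense(); print(s)
for n in("scene","top","wrist"):
    m=camera_model(n); print(n,{k:np.round(np.array(v),4).tolist() for k,v in m.items()})
    cv2.imwrite(f"pics/{n}0.png",snapshot(n)[:,:,::-1])
E
```

```text
{'time_s': 0.0, 'joints': array([ 6.93737343e+01,  1.87317650e+01, -1.10904061e+01,  6.02742058e+01,
        1.27319815e-03,  8.23111463e+01]), 'qvel': array([-0.0970409 ,  0.03703529, -0.03203041,  0.04410084, -0.04855867,
       -0.07656777]), 'joint_efforts': array([ 2.77015488e-04, -4.43405163e+01,  2.62439007e+01,  1.56289036e-02,
       -1.08457707e-04,  5.04610668e-06]), 'position': array([0.12291784, 0.53551236, 0.23051636]), 'eef_rot': array([[ 2.23886059e-01,  9.74615133e-01, -6.13349038e-04],
       [ 9.74613905e-01, -2.23886762e-01, -1.56643937e-03],
       [-1.66399624e-03, -2.47074565e-04, -9.99998585e-01]]), 'force': array([-0.30028663,  0.31387188,  0.24928439]), 'torque': array([-0.02060014,  0.00530122, -0.02478251]), 'width': 0.08540046664285972}
scene {'K': [[427.3915, 0.0, 253.8004], [0.0, 427.3915, 199.7022], [0.0, 0.0, 1.0]], 'position': [1.1395, 0.0612, 0.778], 'attitude': [[-0.1195, -0.7206, 0.683], [0.9927, -0.0992, 0.0691], [0.018, 0.6862, 0.7272]]}
top {'K': [[408.4, 0.0, 256.1867], [0.0, 408.4, 196.6247], [0.0, 0.0, 1.0]], 'position': [0.4129, 0.004, 1.0756], 'attitude': [[0.0141, 0.9964, -0.084], [-0.9999, 0.0143, 0.0022], [0.0034, 0.084, 0.9965]]}
wrist {'K': [[318.3651, 0.0, 253.2084], [0.0, 318.3651, 195.6787], [0.0, 0.0, 1.0]], 'position': [0.0527, 0.552, 0.3734], 'attitude': [[0.2239, -0.9355, -0.2732], [0.9746, 0.214, 0.0661], [-0.0034, -0.2811, 0.9597]]}
```

View pics/scene0.png

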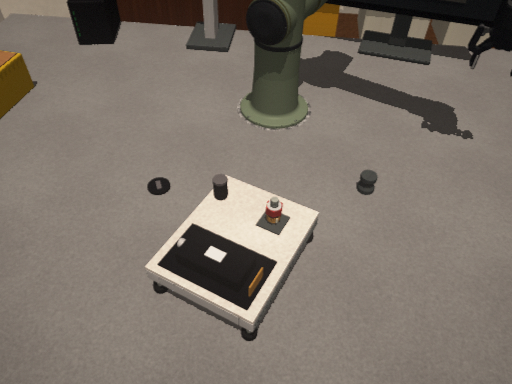

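View pics/top0.png

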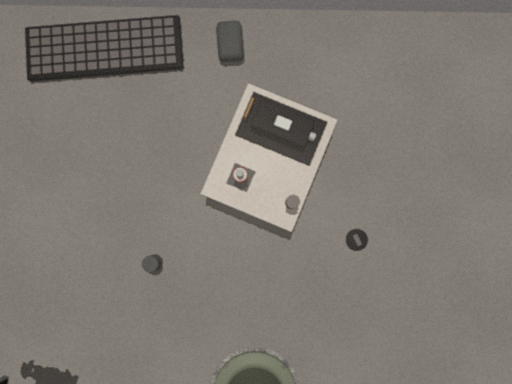

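View pics/wrist0.png

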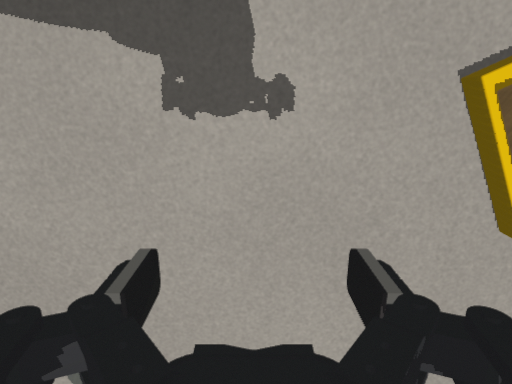

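The scene view shows the red nut at about (274,208), with the canister at (220,187), the loupe at (368,181) and the lens cap at (159,186). In the top view the nut is at (240,175) and the canister at (292,203). Next I locate the nut.

```bash
cat > h.py <<'E'
from plant import *
import cv2,numpy as np
def ray(m,u,v):
    K=np.array(m["K"]);d=np.linalg.solve(K,[u,v,1.]);d=np.array([d[0],-d[1],-d[2]])
    return np.array(m["position"]),np.array(m["attitude"])@d
def onplane(m,u,v,z):
    p,d=ray(m,u,v);return p+d*(z-p[2])/d[2]
def tri(rs):
    A=np.zeros((3,3));b=np.zeros(3)
    for p,d in rs:
        d=d/np.linalg.norm(d);P=np.eye(3)-np.outer(d,d);A+=P;b+=P@p
    return np.linalg.solve(A,b)
def proj(m,X):
    c=np.array(m["attitude"]).T@(np.array(X)-np.array(m["position"]));q=np.array(m["K"])@np.array([c[0],-c[1],-c[2]]);return q[:2]/q[2]
def red(im):
    h=cv2.cvtColor(im,cv2.COLOR_RGB2HSV);return ((h[...,0]<8)|(h[...,0]>172))&(h[...,1]>120)&(h[...,2]>50)
E
python3 - <<'E'
from h import *
for n,(u,v) in (("scene",(274,208)),("top",(240,175))):
    im=cv2.imread(f"pics/{n}0.png"); c=im[v-30:v+30,u-40:u+40]
    cv2.imwrite(f"pics/{n}0z.png",cv2.resize(c,None,fx=10,fy=10,interpolation=cv2.INTER_NEAREST))
m=camera_model("top");
# deck corners & contour
im=cv2.imread("pics/top0.png");g=im.min(2);
mask=(g>105).astype(np.uint8);mask[:60]=0
mask=cv2.morphologyEx(mask,cv2.MORPH_OPEN,np.ones((3,3)))
cs,_=cv2.findContours(mask,0,2);c=max(cs,key=cv2.contourArea)
print(cv2.minAreaRect(c));bx=cv2.boxPoints(cv2.minAreaRect(c))
W=np.array([onplane(m,*p,.085) for p in bx]);print(W,np.linalg.norm(np.roll(W,1,0)-W,axis=1))
print("nut",onplane(m,240,175,.14))
E
```

```text
((255.5, 221.5), (323.0, 511.0), 90.0)
[[ 0.82983015  0.64686568  0.085     ]
 [ 0.84977882 -0.63296386  0.085     ]
 [ 0.06573    -0.60286271  0.085     ]
 [ 0.05031207  0.59484313  0.085     ]] [0.78125206 1.27998501 0.78462643 1.19780507]
nut [0.54133132 0.04001155 0.14      ]
```

View pics/scene0z.png

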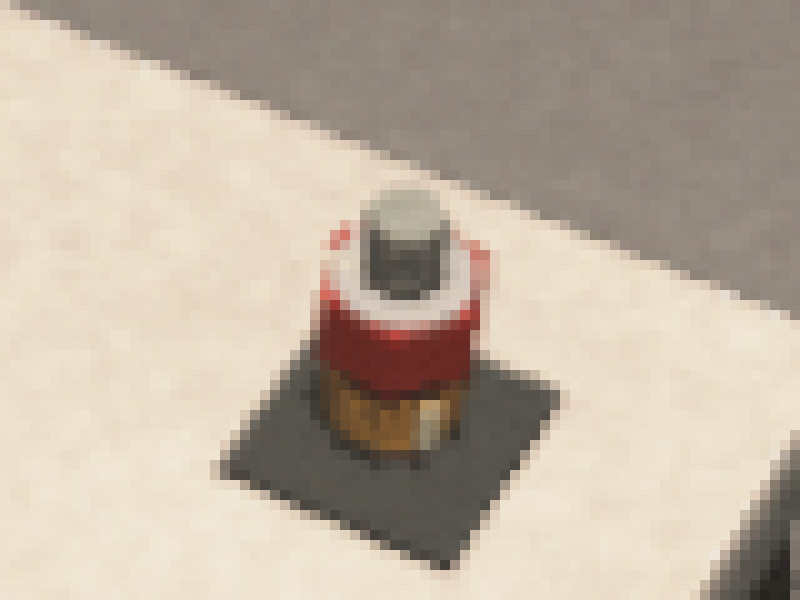

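View pics/top0z.png

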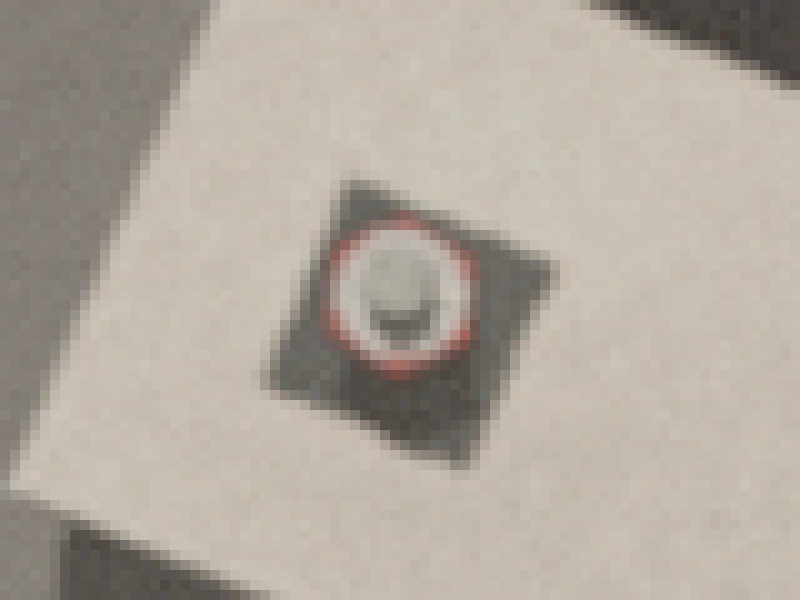

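Run:
```python
from h import *
S=camera_model("scene");T=camera_model("top")
st=tri([ray(S,273.8,198.7),ray(T,239.8,172)]);print("studtop",st)
print(onplane(S,273.8,198.7,.155),onplane(T,239.8,172,.155))
# brass bottom/hex bottom in scene: front-most edge points; camera dir horizontally
ax=np.array([*st[:2],0]);h=np.array([*(np.array(S["position"])[:2]-st[:2]),0]);h/=np.linalg.norm(h)
for z in np.arange(.085,.14,.005):
    print(round(z,3),"brass14",proj(S,ax+h*.014+[0,0,z]).round(1),"hex16-18",proj(S,ax+h*.017+[0,0,z]).round(1))
```

```text
studtop [0.54610954 0.04078841 0.15488347]
[0.54614882 0.04156509 0.155     ] [0.54613911 0.04000922 0.155     ]
0.085 brass14 [271.4 226.3] hex16-18 [271.3 227.4]
0.09 brass14 [271.5 224.8] hex16-18 [271.4 225.9]
0.095 brass14 [271.6 223.2] hex16-18 [271.5 224.3]
0.1 brass14 [271.7 221.7] hex16-18 [271.6 222.8]
0.105 brass14 [271.8 220.1] hex16-18 [271.7 221.2]
0.11 brass14 [271.9 218.5] hex16-18 [271.9 219.6]
0.115 brass14 [272.1 216.9] hex16-18 [272. 218.]
0.12 brass14 [272.2 215.3] hex16-18 [272.1 216.4]
0.125 brass14 [272.3 213.7] hex16-18 [272.2 214.8]
0.13 brass14 [272.4 212.1] hex16-18 [272.3 213.2]
0.135 brass14 [272.5 210.4] hex16-18 [272.5 211.5]
0.14 brass14 [272.7 208.8] hex16-18 [272.6 209.9]
```

The stud top is at (0.546, 0.041, 0.155), the hexagon underside at z≈0.118 and the brass top at z≈0.110. I'm moving above the nut and turning the tool to the start of a long clockwise stroke.

```bash
python3 -m inch '[{"tx":0.021,"ty":-0.0247,"yaw":0.14},{"tx":0.021,"ty":-0.0247,"yaw":0.14},{"tx":0.021,"ty":-0.0247,"yaw":0.14},{"tx":0.021,"ty":-0.0247,"yaw":0.14},{"tx":0.021,"ty":-0.0247,"yaw":0.14},{"tx":0.021,"ty":-0.0247,"yaw":0.14},{"tx":0.021,"ty":-0.0247,"yaw":0.14},{"tx":0.021,"ty":-0.0247,"yaw":0.14},{"tx":0.021,"ty":-0.0247,"yaw":0.14},{"tx":0.021,"ty":-0.0247,"yaw":0.14}]'
python3 -m inch '[{"tx":0.021,"ty":-0.0247,"yaw":0.14},{"tx":0.021,"ty":-0.0247,"yaw":0.14},{"tx":0.021,"ty":-0.0247,"yaw":0.14},{"tx":0.021,"ty":-0.0247,"yaw":0.14},{"tx":0.021,"ty":-0.0247,"yaw":0.14},{"tx":0.021,"ty":-0.0247,"yaw":0.14},{"tx":0.021,"ty":-0.0247,"yaw":0.14},{"tx":0.021,"ty":-0.0247,"yaw":0.14},{"tx":0.023,"ty":-0.0247,"yaw":0.14},{"yaw":0}]'
python3 - <<'E'
from h import *
s=sense();print(s["time_s"],s["position"],s["joints"],np.degrees(np.arctan2(s["eef_rot"][1,0],s["eef_rot"][0,0])),s["force"],s["torque"])
m=camera_model("wrist");im=snapshot("wrist")
import pickle;pickle.dump((m,im),open("w1.pkl","wb"))
cv2.imwrite("pics/w1.png",im[:,:,::-1])
print(proj(m,[.5461,.0408,.155]),proj(m,[.5461,.0408,.136]))
E
```

```text
0.15 [0.12293946 0.53560055 0.23066519] [ 6.93754548e+01  1.87238067e+01 -1.10793614e+01  6.02776766e+01
  2.32403319e-04  8.23108599e+01] 77.06460241090876 [-0.87337349 -0.41856548 -0.2999925 ] [0.04092975 0.00054751 0.00659182]
[-72.58615082 624.62653096] [-57.55425585 600.60939855]$[0]: bad value
$[0]: bad value
```

View pics/w1.png

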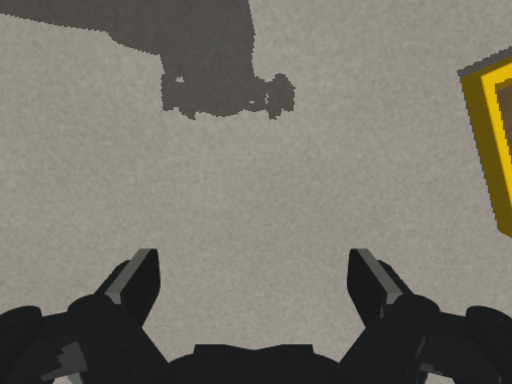

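The picture is unchanged: both calls were refused and the arm has not moved. The rows probably need all four keys.

```bash
python3 -m inch '[{"tx":0.021,"ty":-0.0247,"tz":0,"yaw":0.14},{"tx":0.021,"ty":-0.0247,"tz":0,"yaw":0.14},{"tx":0.021,"ty":-0.0247,"tz":0,"yaw":0.14},{"tx":0.021,"ty":-0.0247,"tz":0,"yaw":0.14},{"tx":0.021,"ty":-0.0247,"tz":0,"yaw":0.14},{"tx":0.021,"ty":-0.0247,"tz":0,"yaw":0.14},{"tx":0.021,"ty":-0.0247,"tz":0,"yaw":0.14},{"tx":0.021,"ty":-0.0247,"tz":0,"yaw":0.14},{"tx":0.021,"ty":-0.0247,"tz":0,"yaw":0.14},{"tx":0.021,"ty":-0.0247,"tz":0,"yaw":0.14}]'
```

```text
time_s: 1.2
position: [0.3337, 0.2879, 0.2313]
eef_rot: [[-0.925, 0.381, 0.0], [0.381, 0.925, 0.0], [-0.0, 0.0, -1.0]]
force: [0.1, 0.1, 0.5]
width: 0.0856
```

```bash
python3 -m inch '[{"tx":0.021,"ty":-0.0247,"tz":0,"yaw":0.14},{"tx":0.021,"ty":-0.0247,"tz":0,"yaw":0.14},{"tx":0.021,"ty":-0.0247,"tz":0,"yaw":0.14},{"tx":0.021,"ty":-0.0247,"tz":0,"yaw":0.14},{"tx":0.021,"ty":-0.0247,"tz":0,"yaw":0.14},{"tx":0.021,"ty":-0.0247,"tz":0,"yaw":0.14},{"tx":0.021,"ty":-0.0247,"tz":0,"yaw":0.14},{"tx":0.021,"ty":-0.0247,"tz":0,"yaw":0.14},{"tx":0.021,"ty":-0.0247,"tz":0,"yaw":0.14},{"tx":0.023,"ty":-0.0247,"tz":0,"yaw":0.14}]'
python3 - <<'E'
from h import *
s=sense();print(s["time_s"],s["position"],s["joints"],np.degrees(np.arctan2(s["eef_rot"][1,0],s["eef_rot"][0,0])),s["force"],s["torque"])
m=camera_model("wrist");im=snapshot("wrist")
import pickle;pickle.dump((m,im),open("w1.pkl","wb"))
cv2.imwrite("pics/w2.png",im[:,:,::-1])
print(proj(m,[.5461,.0408,.155]),proj(m,[.5461,.0408,.136]))
E
```

```text
time_s: 2.2
position: [0.5456, 0.0409, 0.2311]
eef_rot: [[-0.533, -0.846, -0.0], [-0.846, 0.533, 0.0], [0.0, 0.0, -1.0]]
force: [1.5, 0.9, 0.4]
width: 0.0856
2.2 [0.54558384 0.04092098 0.23111188] [-3.44575850e+00  1.84092537e+01 -1.14619637e+01  6.01554761e+01
  7.27399227e-03 -1.51256757e+02] -122.18900143807541 [1.52003042 0.92494401 0.36870659] [-0.03262721 -0.0172906  -0.01061087]
[252.18772542 203.9421366 ] [252.22079325 196.49534198]
```

View pics/w2.png

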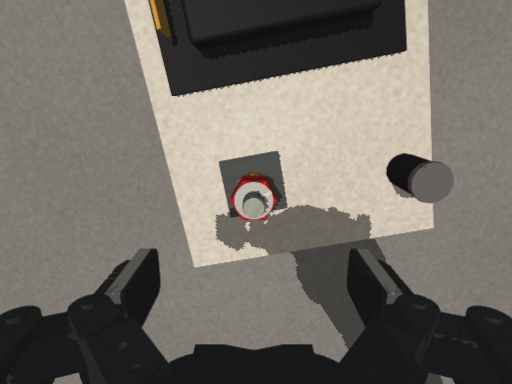

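The wrist view shows the nut at about (254,200), close to the predicted (252,204), so the axis agrees. The canister at (420,180) is clear. Next I measure the hexagon's orientation.

Run:
```python
from h import *
import pickle
m,im=pickle.load(open("w1.pkl","rb"))
u,v=254,200
c=im[v-35:v+35,u-40:u+40]
r=red(im).astype(np.uint8); r[:150]=0;r[250:]=0;r[:,:200]=0;r[:,310:]=0
# outline of top hex: red+silver hull; far side red band + sides
pts=np.argwhere(r)[:,::-1]; print(len(pts),pts.min(0),pts.max(0))
hull=cv2.convexHull(pts.astype(np.int32))
W=np.array([onplane(m,p[0][0],p[0][1],.136)[:2] for p in hull])
print(np.c_[hull[:,0],(W*1000).round(1)])
big=cv2.resize(c,None,fx=8,fy=8,interpolation=cv2.INTER_NEAREST)
cv2.imwrite("pics/w2z.png",big[:,:,::-1])
```

```text
415 [230 176] [277 219]
[[277.  201.  532.7  26.4]
 [276.  203.  531.7  27.9]
 [272.  209.  529.1  33.1]
 [265.  219.  524.9  42.2]
 [242.  219.  534.6  57.6]
 [240.  217.  536.9  58.1]
 [237.  213.  541.   58.2]
 [234.  208.  545.8  58. ]
 [230.  200.  552.9  57. ]
 [230.  199.  553.6  56.6]
 [232.  193.  556.9  52.6]
 [241.  178.  563.2  40.2]
 [243.  176.  563.7  38. ]
 [265.  176.  554.7  23.8]
 [268.  181.  550.1  23.9]
 [273.  190.  542.   24.4]
 [275.  194.  538.4  24.7]
 [277.  200.  533.4  25.9]]
```

View pics/w2z.png

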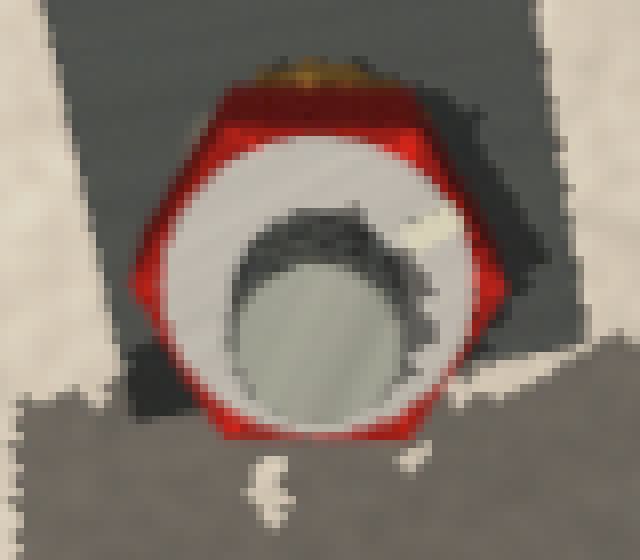

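The hexagon is clear in this view: corners at left (130,285) and right (510,290) in the zoom, flats at top and bottom. So the jaws must turn 30 degrees.

Run:
```python
from h import *
import pickle
m,im=pickle.load(open("w1.pkl","rb"))
P=np.array([(132,286),(222,438),(415,438),(509,290),(415,126),(225,128)])/8.-.5+[214,165]
for z in(.134,.136,.138):
    W=np.array([onplane(m,*p,z)[:2] for p in P]);c=W.mean(0)
    R=np.linalg.norm(W-c,axis=1);a=np.degrees(np.arctan2(*(W-c).T[::-1]))
    print(z,c.round(4),(R*1000).round(1),a.round(1),np.round((a)%60,1))
    st=onplane(m,319/8-.5+214,348/8-.5+165,.155);print(st)
```

```text
0.134 [0.5425 0.0419] [18.5 18.7 18.6 18.7 18.6 18.5] [  57.7  116.2  178.8 -123.4  -61.8   -2.4] [57.7 56.2 58.8 56.6 58.2 57.6]
[0.54303121 0.04171876 0.155     ]
0.136 [0.543  0.0416] [18.3 18.5 18.4 18.5 18.5 18.3] [  57.7  116.2  178.8 -123.4  -61.8   -2.4] [57.7 56.2 58.8 56.6 58.2 57.6]
[0.54303121 0.04171876 0.155     ]
0.138 [0.5435 0.0413] [18.2 18.4 18.3 18.4 18.3 18.1] [  57.7  116.2  178.8 -123.4  -61.8   -2.4] [57.7 56.2 58.8 56.6 58.2 57.6]
[0.54303121 0.04171876 0.155     ]
```

```bash
python3 -m inch '[{"tx":-0.001,"ty":0.0004,"tz":0,"yaw":-0.14},{"tx":0,"ty":0,"tz":-0.01,"yaw":-0.14},{"tx":0,"ty":0,"tz":-0.02,"yaw":-0.14},{"tx":0,"ty":0,"tz":-0.02,"yaw":-0.109},{"tx":0,"ty":0,"tz":-0.01,"yaw":0},{"tx":0,"ty":0,"tz":0,"yaw":0}]' 0.055 60
python3 - <<'E'
from h import *
s=sense();print(s["time_s"],s["position"],s["joints"],np.degrees(np.arctan2(s["eef_rot"][1,0],s["eef_rot"][0,0])),s["force"],s["torque"],s["width"])
m=camera_model("wrist");im=snapshot("wrist")
cv2.imwrite("pics/w3.png",im[:,:,::-1])
E
```

```text
time_s: 2.85
position: [0.5428, 0.0426, 0.1698]
eef_rot: [[-0.889, -0.459, -0.003], [-0.459, 0.889, 0.0], [0.003, 0.002, -1.0]]
force: [0.2, -0.3, 0.3]
width: 0.0549
2.85 [0.54281433 0.04261568 0.1698133 ] [-3.27985640e+00  2.10563830e+01 -1.70940314e+01  5.20374141e+01
  3.65202474e-04 -1.20576744e+02] -152.70297823883453 [ 0.24950585 -0.32536124  0.34018973] [0.02404731 0.04294902 0.02877575] 0.05485400309878655
```

View pics/w3.png

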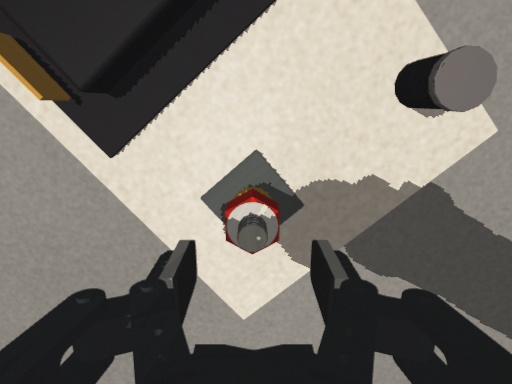

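The nut at about (252,222) sits between the fingers at columns 195 and 312, and its flats face the pads. Descending now.

```bash
python3 - <<'E'
from h import *
m=camera_model("wrist");s=sense();print(s["position"])
im=cv2.imread("pics/w3.png")[:,:,::-1]
r=red(np.ascontiguousarray(im)).astype(np.uint8);p=np.argwhere(r[180:260,215:290])+[180,215];print(p.min(0),p.max(0))
u=(p[:,1].min()+p[:,1].max())/2
for v in (221,224):print(onplane(m,u,v,.136))
E
python3 -m inch '[{"tx":0.0005,"ty":-0.0003,"tz":-0.015,"yaw":0},{"tx":0,"ty":0,"tz":-0.015,"yaw":0},{"tx":0,"ty":0,"tz":-0.015,"yaw":0},{"tx":0,"ty":0,"tz":-0.012,"yaw":0},{"tx":0,"ty":0,"tz":0,"yaw":0}]'
python3 - <<'E'
from h import *
s=sense();print(s["time_s"],s["position"],s["force"],s["torque"])
cv2.imwrite("pics/w4.png",snapshot("wrist")[:,:,::-1])
cv2.imwrite("pics/s4.png",cv2.resize(snapshot("scene")[165:250,220:330],None,fx=6,fy=6)[:,:,::-1])
E
```

```text
[0.54365755 0.04255782 0.17094429]
[189 225] [253 279]
[0.54516426 0.03951692 0.136     ]
[0.54429086 0.04121506 0.136     ]
time_s: 3.4
position: [0.5439, 0.0422, 0.1135]
eef_rot: [[-0.889, -0.457, -0.002], [-0.457, 0.889, 0.0], [0.001, 0.001, -1.0]]
force: [0.0, -0.1, 0.4]
width: 0.0551
3.4 [0.54394916 0.0422478  0.11349349] [ 0.01701829 -0.06430993  0.35982291] [-0.00735967  0.05661582  0.04933324]
```

View pics/w4.png

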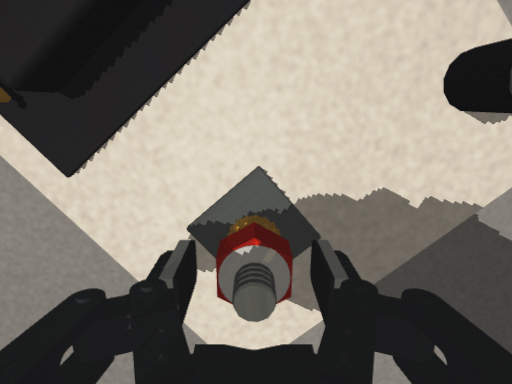

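View pics/s4.png

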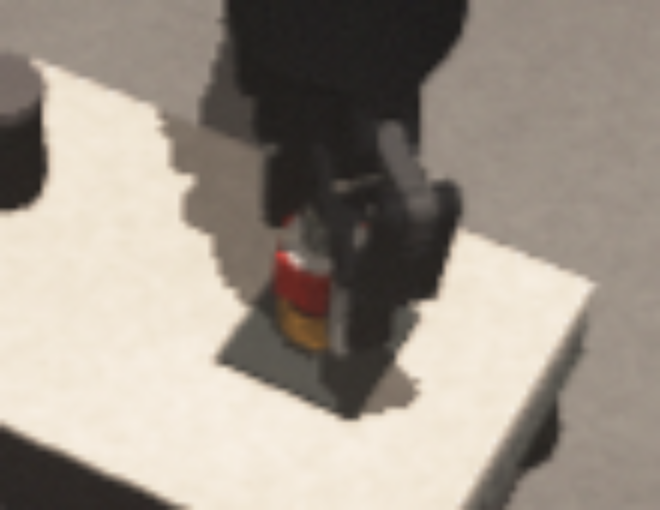

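The wrist view shows the nut at (254,270) centred between the pads at columns 195 and 312. In the scene view the finger tips are level with the lower part of the hexagon. Closing the gripper.

```bash
python3 - <<'E'
from h import *
m=camera_model("wrist");print(onplane(m,254.5,303,.155), [sense()["torque"][2] for _ in range(3)])
E
python3 -m inch '[{"tx":0,"ty":0,"tz":0,"yaw":0},{"tx":0,"ty":0,"tz":0,"yaw":0},{"tx":0,"ty":0,"tz":0,"yaw":0},{"tx":0,"ty":0,"tz":0,"yaw":0},{"tx":0,"ty":0,"tz":0,"yaw":0}]' 0.0 80
cat > st.py <<'E'
from h import *
s=sense();y=np.degrees(np.arctan2(s["eef_rot"][1,0],s["eef_rot"][0,0]))
print("t",s["time_s"],"p",s["position"].round(4),"yaw",round(y,2),"j6",s["joints"][5].round(1),"F",s["force"].round(1),"T",s["torque"].round(3),"w",round(s["width"],4),"eff6",s["joint_efforts"][5].round(3))
E
python3 st.py
```

```text
[0.54365706 0.04221151 0.155     ] [np.float64(-0.02963231347166596), np.float64(-0.02963231347166596), np.float64(-0.02963231347166596)]
time_s: 4.0
position: [0.5442, 0.0415, 0.1156]
eef_rot: [[-0.89, -0.457, -0.0], [-0.457, 0.89, -0.002], [0.001, -0.001, -1.0]]
force: [-4.6, -1.5, 7.0]
width: 0.0302
t 4.0 p [0.5442 0.0415 0.1156] yaw -152.84 j6 -120.5 F [-4.6 -1.5  7. ] T [-0.345  0.89  -0.082] w 0.0302 eff6 -0.035
```

```bash
python3 - <<'E'
from h import *
cv2.imwrite("pics/w5.png",cv2.resize(snapshot("wrist")[180:384,140:380],None,fx=2.5,fy=2.5)[:,:,::-1])
cv2.imwrite("pics/s5.png",cv2.resize(snapshot("scene")[165:250,220:330],None,fx=6,fy=6)[:,:,::-1])
E
python3 st.py
```

```text
t 4.1 p [0.5442 0.0415 0.1156] yaw -152.84 j6 -120.5 F [-4.9 -2.7  7.7] T [-0.384  0.835 -0.033] w 0.0305 eff6 -0.034
```

View pics/w5.png

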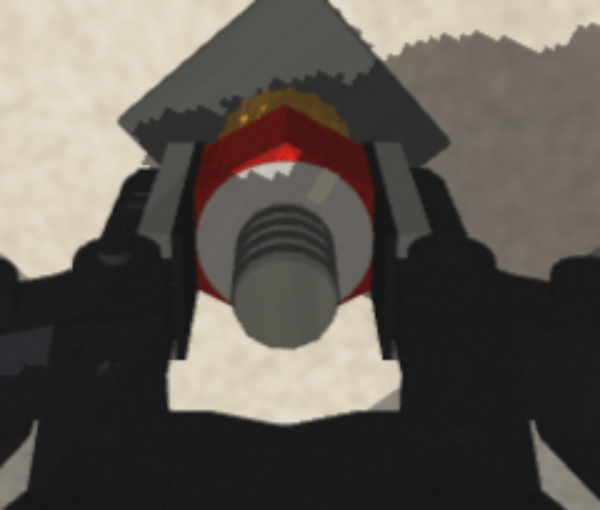

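View pics/s5.png

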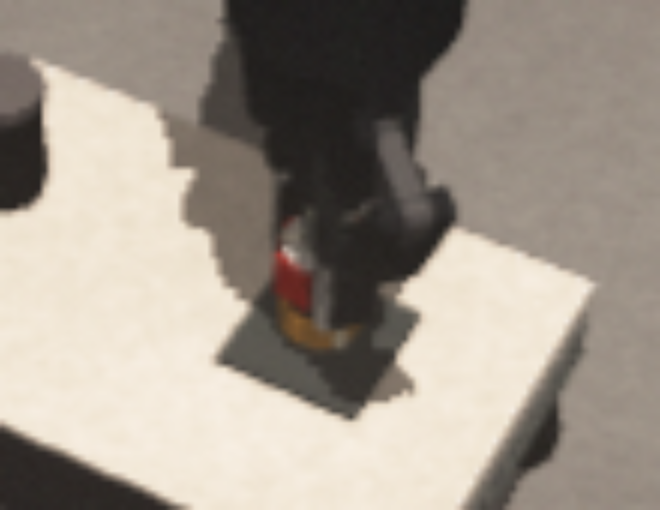

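Both pads lie flat on the hexagon flats at zoom columns 195 and 373, and the side force is small. Starting the run-down, well short of 0.35 turn.

```bash
python3 -m inch '[{"tx":0,"ty":0,"tz":-0.00005,"yaw":-0.04},{"tx":0,"ty":0,"tz":-0.00005,"yaw":-0.04},{"tx":0,"ty":0,"tz":-0.00005,"yaw":-0.04},{"tx":0,"ty":0,"tz":-0.00005,"yaw":-0.04},{"tx":0,"ty":0,"tz":-0.00005,"yaw":-0.04},{"tx":0,"ty":0,"tz":-0.00005,"yaw":-0.04}]'; python3 st.py
python3 -m inch '[{"tx":0,"ty":0,"tz":-0.0001,"yaw":-0.08},{"tx":0,"ty":0,"tz":-0.0001,"yaw":-0.08},{"tx":0,"ty":0,"tz":-0.0001,"yaw":-0.08},{"tx":0,"ty":0,"tz":-0.0001,"yaw":-0.08},{"tx":0,"ty":0,"tz":-0.0001,"yaw":-0.08},{"tx":0,"ty":0,"tz":-0.0001,"yaw":-0.08}]'; python3 st.py
```

```text
time_s: 4.7
position: [0.5441, 0.0415, 0.1153]
eef_rot: [[-0.973, -0.231, -0.0], [-0.231, 0.973, -0.002], [0.001, -0.002, -1.0]]
force: [-4.5, -1.3, 7.1]
width: 0.03
t 4.7 p [0.5441 0.0415 0.1153] yaw -166.62 j6 -106.7 F [-4.5 -1.3  7.1] T [-0.48   0.896  0.262] w 0.03 eff6 -0.037
time_s: 5.3
position: [0.5439, 0.0415, 0.1147]
eef_rot: [[-0.969, 0.246, -0.001], [0.246, 0.969, -0.002], [0.0, -0.002, -1.0]]
force: [-5.0, -2.3, 8.1]
width: 0.031
t 5.3 p [0.5439 0.0415 0.1147] yaw 165.77 j6 -79.1 F [-5.  -2.3  8.1] T [-0.464  1.057  0.295] w 0.031 eff6 -0.367
```

Free running torque reads about 0.28 N m, as expected. Continuing to about 2.1 rad in total.

```bash
python3 -m inch '[{"tx":0,"ty":0,"tz":-0.00013,"yaw":-0.1},{"tx":0,"ty":0,"tz":-0.00013,"yaw":-0.1},{"tx":0,"ty":0,"tz":-0.00013,"yaw":-0.1},{"tx":0,"ty":0,"tz":-0.00013,"yaw":-0.1},{"tx":0,"ty":0,"tz":-0.00013,"yaw":-0.1},{"tx":0,"ty":0,"tz":-0.00013,"yaw":-0.1},{"tx":0,"ty":0,"tz":-0.00013,"yaw":-0.1},{"tx":0,"ty":0,"tz":-0.00013,"yaw":-0.1},{"tx":0,"ty":0,"tz":-0.00013,"yaw":-0.1},{"tx":0,"ty":0,"tz":-0.00013,"yaw":-0.1}]' >/dev/null; python3 st.py
python3 -m inch '[{"tx":0,"ty":0,"tz":-0.00005,"yaw":-0.04},{"tx":0,"ty":0,"tz":-0.00005,"yaw":-0.04},{"tx":0,"ty":0,"tz":-0.00005,"yaw":-0.04},{"tx":0,"ty":0,"tz":-0.00005,"yaw":-0.04},{"tx":0,"ty":0,"tz":-0.00005,"yaw":-0.04},{"tx":0,"ty":0,"tz":-0.00005,"yaw":-0.04}]'>/dev/null; python3 st.py
python3 -m inch '[{"tx":0,"ty":0,"tz":-0.00005,"yaw":-0.04},{"tx":0,"ty":0,"tz":-0.00005,"yaw":-0.04},{"tx":0,"ty":0,"tz":-0.00005,"yaw":-0.04}]'>/dev/null; python3 st.py
```

```text
t 6.3 p [0.5436 0.0418 0.1133] yaw 108.44 j6 -21.8 F [-5.4 -2.3  9. ] T [-0.318  1.163  0.306] w 0.0302 eff6 -0.534
t 6.9 p [0.5435 0.0419 0.113 ] yaw 94.84 j6 -8.2 F [-5.8 -1.3  9.7] T [-0.193  1.197  0.316] w 0.0301 eff6 -0.042
t 7.2 p [0.5435 0.0419 0.1129] yaw 87.96 j6 -1.3 F [-5.8 -1.8  8.6] T [-0.177  1.283  0.23 ] w 0.0302 eff6 -0.042
```

Turned 2.08 rad and still running free at about 0.28. Now small steps, chained so that they stop when the torque rises.

```bash
cat > ck.py <<'E'
from h import *
import sys
s=sense();y=np.degrees(np.arctan2(s["eef_rot"][1,0],s["eef_rot"][0,0]))
print("t",round(s["time_s"],2),"z",s["position"][2].round(4),"yaw",round(y,2),"F",s["force"].round(1),"Tz",s["torque"][2].round(3),"eff6",s["joint_efforts"][5].round(3))
sys.exit(1 if s["torque"][2]>0.4 or np.linalg.norm(s["force"])>30 else 0)
E
q(){ python3 ck.py; }
python3 -m inch '[{"tx":0,"ty":0,"tz":-0.00005,"yaw":-0.04},{"tx":0,"ty":0,"tz":-0.00005,"yaw":-0.04},{"tx":0,"ty":0,"tz":-0.00005,"yaw":-0.04}]'>/dev/null && q &&
python3 -m inch '[{"tx":0,"ty":0,"tz":-0.00005,"yaw":-0.04},{"tx":0,"ty":0,"tz":-0.00005,"yaw":-0.04}]'>/dev/null && q &&
python3 -m inch '[{"tx":0,"ty":0,"tz":-0.00005,"yaw":-0.04},{"tx":0,"ty":0,"tz":-0.00005,"yaw":-0.04}]'>/dev/null && q &&
python3 -m inch '[{"tx":0,"ty":0,"tz":-0.00005,"yaw":-0.04},{"tx":0,"ty":0,"tz":-0.00005,"yaw":-0.04}]'>/dev/null && q &&
python3 -m inch '[{"tx":0,"ty":0,"tz":-0.00005,"yaw":-0.04},{"tx":0,"ty":0,"tz":-0.00005,"yaw":-0.04}]'>/dev/null && q &&
python3 -m inch '[{"tx":0,"ty":0,"tz":-0.00005,"yaw":-0.04},{"tx":0,"ty":0,"tz":-0.00005,"yaw":-0.04}]'>/dev/null && q &&
python3 -m inch '[{"tx":0,"ty":0,"tz":-0.00005,"yaw":-0.04},{"tx":0,"ty":0,"tz":-0.00005,"yaw":-0.04}]'>/dev/null && q &&
python3 -m inch '[{"tx":0,"ty":0,"tz":-0.00005,"yaw":-0.04},{"tx":0,"ty":0,"tz":-0.00005,"yaw":-0.04}]'>/dev/null && q
```

```text
t 7.5 z 0.1127 yaw 81.09 F [-5.8 -1.4  9. ] Tz 0.322 eff6 -0.042
t 7.7 z 0.1126 yaw 76.51 F [-4.5 -0.1  9.6] Tz 0.288 eff6 -0.042
t 7.9 z 0.1125 yaw 71.92 F [-5.3 -0.4  8.5] Tz 0.31 eff6 -0.042
t 8.1 z 0.1124 yaw 67.34 F [-6.4 -0.1  9.1] Tz 0.307 eff6 -0.043
t 8.3 z 0.1123 yaw 62.76 F [-5.8 -0.3  9.5] Tz 0.3 eff6 -0.043
t 8.5 z 0.1122 yaw 58.18 F [-6.3 -0.6  8.5] Tz 0.241 eff6 -0.043
t 8.7 z 0.1121 yaw 53.59 F [-5.1 -0.9  7.9] Tz 0.264 eff6 -0.043
t 8.9 z 0.112 yaw 49.01 F [-5.   0.1  8.4] Tz 0.3 eff6 -0.043
```

```bash
q(){ python3 ck.py; }
python3 -m inch '[{"tx":0,"ty":0,"tz":-0.00005,"yaw":-0.04},{"tx":0,"ty":0,"tz":-0.00005,"yaw":-0.04}]'>/dev/null && q &&
python3 -m inch '[{"tx":0,"ty":0,"tz":-0.00005,"yaw":-0.04},{"tx":0,"ty":0,"tz":-0.00005,"yaw":-0.04}]'>/dev/null && q &&
python3 -m inch '[{"tx":0,"ty":0,"tz":-0.00005,"yaw":-0.04},{"tx":0,"ty":0,"tz":-0.00005,"yaw":-0.04}]'>/dev/null && q &&
python3 -m inch '[{"tx":0,"ty":0,"tz":-0.00005,"yaw":-0.04},{"tx":0,"ty":0,"tz":-0.00005,"yaw":-0.04}]'>/dev/null && q &&
python3 -m inch '[{"tx":0,"ty":0,"tz":-0.00005,"yaw":-0.04},{"tx":0,"ty":0,"tz":-0.00005,"yaw":-0.04}]'>/dev/null && q &&
python3 -m inch '[{"tx":0,"ty":0,"tz":-0.00005,"yaw":-0.04},{"tx":0,"ty":0,"tz":-0.00005,"yaw":-0.04}]'>/dev/null && q &&
python3 -m inch '[{"tx":0,"ty":0,"tz":-0.00005,"yaw":-0.04},{"tx":0,"ty":0,"tz":-0.00005,"yaw":-0.04}]'>/dev/null && q &&
python3 -m inch '[{"tx":0,"ty":0,"tz":-0.00005,"yaw":-0.04},{"tx":0,"ty":0,"tz":-0.00005,"yaw":-0.04}]'>/dev/null && q &&
python3 -m inch '[{"tx":0,"ty":0,"tz":-0.00005,"yaw":-0.04},{"tx":0,"ty":0,"tz":-0.00005,"yaw":-0.04}]'>/dev/null && q &&
python3 -m inch '[{"tx":0,"ty":0,"tz":-0.00005,"yaw":-0.04},{"tx":0,"ty":0,"tz":-0.00005,"yaw":-0.04}]'>/dev/null && q &&
python3 -m inch '[{"tx":0,"ty":0,"tz":-0.00005,"yaw":-0.04},{"tx":0,"ty":0,"tz":-0.00005,"yaw":-0.04}]'>/dev/null && q &&
python3 -m inch '[{"tx":0,"ty":0,"tz":-0.00005,"yaw":-0.04},{"tx":0,"ty":0,"tz":-0.00005,"yaw":-0.04}]'>/dev/null && q
```

```text
t 9.1 z 0.1119 yaw 44.43 F [-6.3  0.5  8.6] Tz 0.309 eff6 -0.043
t 9.3 z 0.1118 yaw 39.85 F [-5.2 -0.2  7.8] Tz 0.348 eff6 -0.043
t 9.5 z 0.1117 yaw 35.26 F [-5.1 -0.1  7.3] Tz 0.292 eff6 -0.043
t 9.7 z 0.1116 yaw 30.68 F [-5.2  0.   7.9] Tz 0.265 eff6 -0.043
t 9.9 z 0.1115 yaw 26.1 F [-4.8 -0.8  8.2] Tz 0.288 eff6 -0.043
t 10.1 z 0.1114 yaw 21.51 F [-4.4 -0.2  8.3] Tz 0.304 eff6 -0.043
t 10.3 z 0.1114 yaw 16.93 F [-4.3 -0.5  7.1] Tz 0.282 eff6 -0.043
t 10.5 z 0.1112 yaw 12.35 F [-4.2  0.3  7.3] Tz 0.281 eff6 -0.042
t 10.7 z 0.1112 yaw 7.77 F [-4.9  0.5  8.1] Tz 0.352 eff6 0.023
t 10.9 z 0.1111 yaw 3.21 F [-5.1 -0.   8.4] Tz 0.452 eff6 0.148
```

Contact was felt at yaw ≈ 9°, and torque is now +0.16 over free. Adding single 0.04 rows.

```bash
python3 -m inch '[{"tx":0,"ty":0,"tz":-0.00005,"yaw":-0.04}]'>/dev/null; python3 ck.py
```

```text
t 11.0 z 0.1111 yaw 0.93 F [-5.2 -0.7  7.7] Tz 0.502 eff6 0.219
```

```bash
python3 -m inch '[{"tx":0,"ty":0,"tz":-0.00005,"yaw":-0.04}]'>/dev/null; python3 ck.py
```

```text
t 11.1 z 0.1111 yaw -1.36 F [-5.3 -0.1  8. ] Tz 0.595 eff6 0.294
```

Now +0.30 N m over free. Joint 6 effort gives +0.33, which agrees. Holding briefly, then releasing.

```bash
python3 -m inch '[{"tx":0,"ty":0,"tz":0,"yaw":0},{"tx":0,"ty":0,"tz":0,"yaw":0},{"tx":0,"ty":0,"tz":0,"yaw":0}]'>/dev/null; python3 ck.py
python3 -m inch '[{"tx":0,"ty":0,"tz":0,"yaw":0},{"tx":0,"ty":0,"tz":0,"yaw":0},{"tx":0,"ty":0,"tz":0,"yaw":0},{"tx":0,"ty":0,"tz":0,"yaw":0}]' 0.055; python3 ck.py
python3 - <<'E'
from h import *
m=camera_model("wrist");im=snapshot("wrist")
import pickle;pickle.dump((m,im),open("w6.pkl","wb"))
cv2.imwrite("pics/w6.png",cv2.resize(im[180:384,140:380],None,fx=2.5,fy=2.5)[:,:,::-1])
E
```

```text
t 11.4 z 0.1111 yaw -1.28 F [-5.4 -0.1  8.1] Tz 0.46 eff6 0.456
time_s: 11.8
position: [0.5448, 0.0421, 0.1097]
eef_rot: [[1.0, -0.024, 0.0], [-0.024, -1.0, 0.0], [0.0, -0.0, -1.0]]
force: [0.6, -0.7, 0.1]
width: 0.055
t 11.8 z 0.1097 yaw -1.38 F [ 0.6 -0.7  0.1] Tz 0.021 eff6 0.0
```

View pics/w6.png

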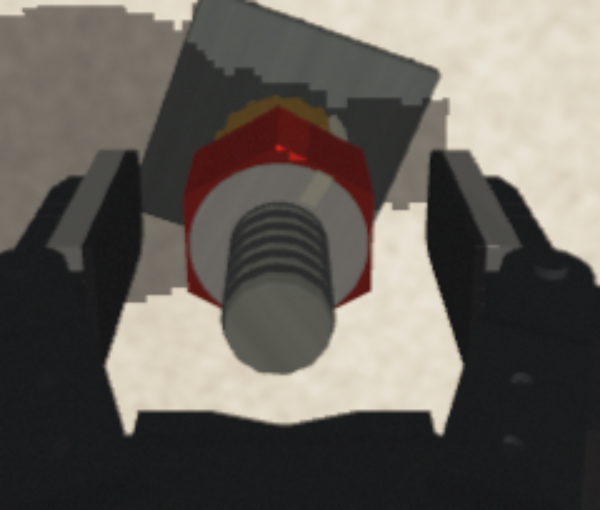

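The fingers are clear of the nut, at zoom columns 140 and 430, and the nut looks nearly aligned with them. Raising to check the nut angle and the set nut mark.

```bash
python3 -m inch '[{"tx":0,"ty":0,"tz":0.015,"yaw":0},{"tx":0,"ty":0,"tz":0.02,"yaw":0},{"tx":0,"ty":0,"tz":0.02,"yaw":0},{"tx":0,"ty":0,"tz":0.025,"yaw":0},{"tx":0,"ty":0,"tz":0.025,"yaw":0},{"tx":0,"ty":0,"tz":0.015,"yaw":0},{"tx":0,"ty":0,"tz":0,"yaw":0},{"tx":0,"ty":0,"tz":0,"yaw":0}]'
python3 - <<'E'
from h import *
m=camera_model("wrist");im=snapshot("wrist")
import pickle;pickle.dump((m,im),open("w7.pkl","wb"))
u,v=[int(round(a)) for a in proj(m,[.544,.042,.135])];print(u,v)
cv2.imwrite("pics/w7.png",cv2.resize(im[v-35:v+35,u-40:u+40],None,fx=8,fy=8,interpolation=cv2.INTER_NEAREST)[:,:,::-1])
E
```

```text
time_s: 12.65
position: [0.5446, 0.0422, 0.2292]
eef_rot: [[1.0, -0.024, -0.0], [-0.024, -1.0, -0.0], [-0.0, 0.0, -1.0]]
force: [-0.5, 0.1, -0.7]
width: 0.0549
253 198
```

View pics/w7.png

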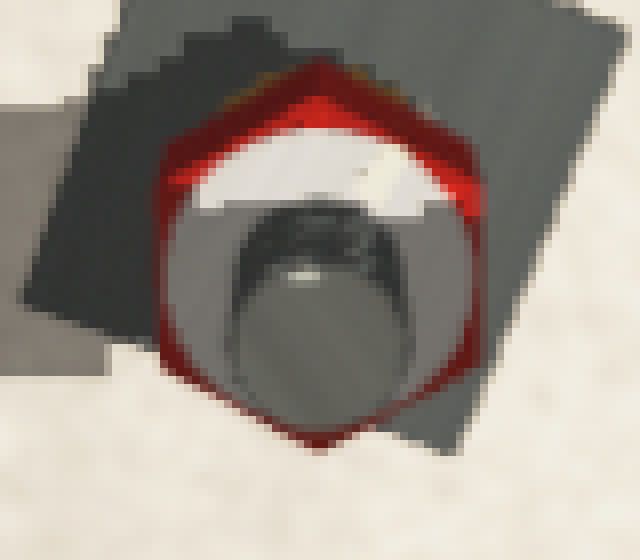

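The hexagon's corners sit at (320,95) and (320,448) in the zoom, so it is still aligned with the tool to within about 1° and there was no visible springback. Backing off so the other cameras can see the set nut mark and the bystanders.

```bash
python3 -m inch '[{"tx":-0.01,"ty":0,"tz":0.03,"yaw":0},{"tx":-0.03,"ty":0,"tz":0.02,"yaw":0},{"tx":-0.03,"ty":0,"tz":0.02,"yaw":0},{"tx":-0.03,"ty":0,"tz":0.01,"yaw":0},{"tx":-0.03,"ty":0,"tz":0,"yaw":0},{"tx":-0.03,"ty":0,"tz":0,"yaw":0},{"tx":-0.01,"ty":0,"tz":0,"yaw":0},{"tx":0,"ty":0,"tz":0,"yaw":0}]'
python3 - <<'E'
from h import *
S=snapshot("scene");T=snapshot("top")
z=lambda im:cv2.resize(im[178:238,234:314],None,fx=8,fy=8,interpolation=cv2.INTER_NEAREST)
a=z(S);b=z(cv2.imread("pics/scene0.png")[:,:,::-1])
cv2.imwrite("pics/cmp.png",cv2.resize(np.hstack([b,a]),(800,300),interpolation=cv2.INTER_AREA)[:,:,::-1])
cv2.imwrite("pics/cmpz.png",cv2.resize(np.vstack([cv2.imread("pics/scene0.png")[208:228,256:296,::-1],S[208:228,256:296]]),None,fx=14,fy=14,interpolation=cv2.INTER_NEAREST)[:,:,::-1])
cv2.imwrite("pics/scene8.png",S[:,:,::-1])
E
```

```text
time_s: 13.5
position: [0.3736, 0.0422, 0.3092]
eef_rot: [[1.0, -0.024, -0.001], [-0.024, -1.0, 0.0], [-0.001, -0.0, -1.0]]
force: [0.8, -0.0, 0.5]
width: 0.0551
```

View pics/cmpz.png

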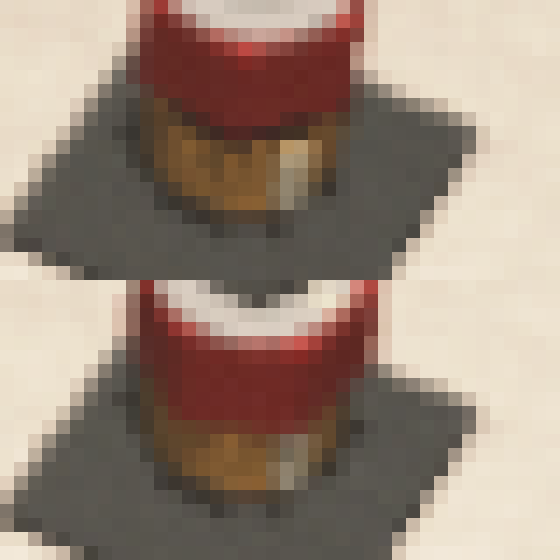

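View pics/scene8.png

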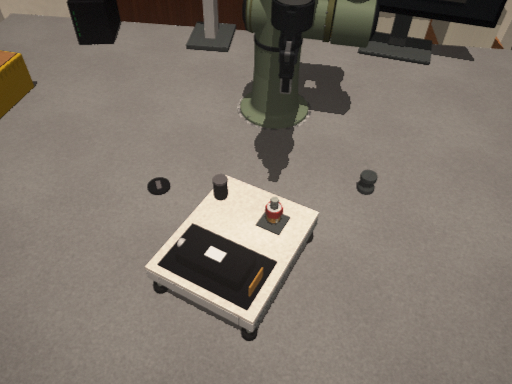

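The mark stays at zoom column 290 in both views, so the set nut has not turned. The canister, loupe and lens cap are at the same pixels as at the start, and the nut is lower. Handing in.

```bash
python3 -c "
from plant import *
print(finish_job())"
```

```text
the job is handed in; nothing more can be done
None
```

I ran the lock nut down onto the set nut, tightened it to about 0.30 N m over its free torque, let go, backed the arm off and handed the job in at about 13.6 s. The hand-in reports no verdict.

- **Running down:** I gripped the nut on two flats and turned it about 208° clockwise in one stroke. Free torque was about 0.29 N m. The seat was felt after about 198° (0.55 turn).
- **Tightening:** The last moving reading was 0.595 N m, about 0.30 over free. Joint 6 effort agreed at about +0.33. At standstill, before release, the wrist read 0.46 N m and the joint 0.456. I took this as the hidden standstill friction you warned of.
- **After release:** The hexagon stayed aligned with the tool to about 1°, so I saw no springback. The locked load itself cannot be measured after release; it is inferred from these readings.
- **Set nut and bystanders:** The white mark is in the same pixel column as at the start. The canister, loupe and lens cap have not visibly moved, judged by eye in the scene view. The robot is clear of everything.

The first two move calls were refused because the rows lacked some keys, and nothing moved. The wrist and fixed cameras differed by about 3 mm on the stud's position, so I used a point between the two.

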